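# Free the jammed travel bars and secure the cork rings for the drive

### The job

Get the kitchenette ready to drive off: the rack's two wooden travel bars have slid down the steel crumb chute and jammed across it under its lips. Push the upper, longer one back up onto the level apron and lift it well clear, then free and lift out the shorter one the same way; once every cork ring from the counter is on the rack's post, widest at the bottom and narrower above, fully home, lay the bars level and centred in the rack's notches, one on each side of the post, to keep the rings in. Leave the kettle, mugs, jars and spoon where they are.

Things in the scene. Friction and masses are not known exactly. Their poses are not given: they have to be found in the camera images.
- bar_long: Long travel bar: straight pale-wood bar 200 long, 18 wide, 14 thick (mm), black rubber tips, 60 g. Origin at its centre; y along its length, x across its width, z through its thickness. Jammed across the chute at the start, square or a little skewed, both ends under the lips, its centre about 35 mm below the crest along the slope.
- bar_short: Short travel bar: like the long one but 150 mm long, 45 g; same axes and origin. Jammed further down the chute, its centre about 103 mm below the crest along the slope. Between the two bars some 50 mm of the chute floor is free.
- chute: Crumb chute of bright sheet steel, fixed. Origin on the counter under its middle, z up, +x points up the chute; its low end, at -x, faces the robot. A level apron at the top, then a floor sloping down at 20 degrees between two fences. Friction about 0.6: a bar stays on the slope where it is left.
- apron (a point): Centre of the chute's level apron surface, 70 mm above the counter, 65 mm up-chute (+x) from the chute's origin. The apron is 90 mm in x by 246 mm in y, with no walls or rim.
- crest (a point): Middle of the crest, the edge where apron and slope meet: x = 20 mm, z = 70 mm in the chute's frame. Fences start here and run down the slope, converging: 236 mm apart inside here, 116 mm at the foot.
- chute_foot (a point): Middle of the slope's lower end, 160 mm along the slope from the crest (x = -130 mm, z = 15 mm in the chute's frame). The fences are 27 mm tall, 3 mm thick; each carries a 22 mm wide lip folded inwards, underside 24 mm above the sloping floor, so a bar's ends cannot be lifted there. Between the lips the chute is open from above.
- rack: Stowage rack, fixed: wooden base 130 (x) by 170 (y) by 12 mm, steel post in the middle, wooden uprights at y = -62 and +62 mm, each 12 mm thick (y), 98 mm wide (x). Each has two notches in its top, at x = -27 and +27 mm, open upwards and along y, 26 mm wide (x), floors 58 mm and upright tops 68 mm above the counter. Origin on the counter under the post, z up, -x towards the robot.
- post_foot (a point): Point on the post's axis at the top face of the rack's base (12 mm above the counter). The post is 18 mm in diameter and rises 42 mm from here.
- seat_near (a point): Centre of a bar lying in the pair of notches nearer the robot, centred on the rack: 65 mm above the counter. The bar's length then runs along the rack's y.
- seat_far (a point): The same for the pair of notches farther from the robot, on the other side of the post. Either bar may lie in either pair.
- ring_a: Cork ring (pan rest), outer diameter 68 mm, hole 26 mm, 12 mm thick, 30 g, lying flat on the counter. Origin at its centre (mid-thickness), z along its axis. Always present.
- ring_b: Cork ring (pan rest), outer diameter 60 mm, hole 26 mm, 12 mm thick, 30 g, lying flat on the counter. Origin at its centre (mid-thickness), z along its axis. May be absent.
- ring_c: Cork ring (pan rest), outer diameter 52 mm, hole 26 mm, 12 mm thick, 30 g, lying flat on the counter. Origin at its centre (mid-thickness), z along its axis. May be absent.
- kettle: Stainless kettle, 150 mm wide, 180 mm tall, standing on a black silicone trivet at the left. Origin under its centre. Not part of the job.
- mugs: Two stacked cream enamel mugs, 84 mm wide, 110 mm tall, at the left. Origin under their centre. Not part of the job.
- salt: Glass salt jar with steel cap, 38 mm wide, 75 mm tall, between and beyond the chute and the rack. Origin under its centre. Not part of the job.
- jar: Amber storage jar with wooden cap, 60 mm wide, 90 mm tall, at the right. Origin under its centre. Not part of the job.
- spoon: Steel spoon 150 mm long lying on the counter near the robot. Origin at its middle. Not part of the job.
There are look-alikes about, which are no part of the job. What is shaped like the bar_long but yellow is not meant. Leave any green look-alike of the ring_a alone.

How it is judged:
On the way, in this order (a step that is already met when the one before it is completed fails the run):
1. the long bar is pushed back up the chute, its centre past the crest, still low on the apron (x of bar_long in the frame of chute between 0.026 and 0.12 m and z of bar_long in the frame of chute below 0.105 m), for 0.1 s.
2. the long bar is lifted out, its centre 40 mm or more above the apron (z of bar_long in the frame of chute above 0.11 m), for 0.1 s.
3. then the short bar is lifted out, its centre 40 mm or more above the apron (z of bar_short in the frame of chute above 0.11 m), for 0.1 s.
At the end, for the whole second after the job is handed in: Each bar rests level in its own pair of notches, within 4 mm of seated height, 14 mm of the seat point sideways, 0.12 rad of the rack's y; every ring present is on the post (within 7 mm of its axis, flat within 0.12 rad), down on the base or the ring below, wider below narrower ((((horizontal distance between bar_long and seat_near below 0.014 m and z of bar_long in the frame of seat_near between -0.004 and 0.004 m) and (horizontal distance between bar_short and seat_far below 0.014 m and z of bar_short in the frame of seat_far between -0.004 and 0.004 m)) or ((horizontal distance between bar_long and seat_far below 0.014 m and z of bar_long in the frame of seat_far between -0.004 and 0.004 m) and (horizontal distance between bar_short and seat_near below 0.014 m and z of bar_short in the frame of seat_near between -0.004 and 0.004 m))) and angle between the y axis of each of bar_long, bar_short and the y axis of rack, either way round below 0.12 rad and linear speed of each of bar_long, bar_short, ring_a, ring_b, ring_c below 0.02 m/s and angle between bar_long's own y axis and vertical between 1.5 and 1.64 rad and angle between bar_short's own y axis and vertical between 1.5 and 1.64 rad and horizontal distance between each of ring_a, ring_b, ring_c and post_foot below 0.007 m and z of ring_a in the frame of post_foot between 0.003 and 0.01 m and angle between the z axis of each of ring_a, ring_b, ring_c and the z axis of rack, either way round below 0.12 rad and z of ring_b in the frame of post_foot between 0.015 and 0.022 m and z of ring_c in the frame of post_foot between 0.015 and 0.034 m); the robot touches nothing.
It fails at once if kettle moved by more than 3 cm (distance of kettle from where it was at the start of the episode above 0.03 m).
It fails at once if mugs moved by more than 3 cm (distance of mugs from where it was at the start of the episode above 0.03 m).
It fails at once if salt moved by more than 3 cm (distance of salt from where it was at the start of the episode above 0.03 m).
It fails at once if jar moved by more than 3 cm (distance of jar from where it was at the start of the episode above 0.03 m).
It fails at once if spoon moved by more than 3 cm (distance of spoon from where it was at the start of the episode above 0.03 m).
Of ring_b, ring_c only 1 to 2 are there at a start; the rules pass over those that are not, and their reading is None.
At some moment in a run one of ring_a, ring_b, ring_c may be knocked a few centimetres aside while the robot is not near it.
Once in a run the grip may slacken for a moment while it holds something.
It also fails if it takes over 210 s, if anything falls off the work surface, if the arm or the gripper's body presses on something with over 40 N, if the wrist force passes 120 N, or if a joint passes its speed limit or range.

### The arm

A 7-joint arm with a two-finger parallel gripper is mounted at the origin on the work surface. World frame = base frame: x ahead of the robot, y to its left, z up, the work surface at z = 0. Lengths are in m, angles in rad, forces in N, time in s.
With the tool pointing down it reaches from about 0.4 to 0.85 m from the base axis. Payload 10.4 kg.
Tool frame: the origin (TCP) lies between the finger pads; the fingertips stand 22 mm ahead of it and the grasp point (between the pads) lies 3 mm ahead of it (r.nose_length is the distance from the TCP to the fingertips, in m); z points along the fingers, y is the line along which they close (so a half turn about z gives the same grasp; the last joint's range is limited). The gripper opens to 87 mm and grips with 3 to 60 N. Pads are 19 mm wide; open, the fingers measure 117 mm over their backs; the gripper's body (75 mm by 190 mm) begins 51 mm behind the grasp point.
Start: joints at [-1.206, 0.332, -0.065, 1.46, 0.022, 1.35, -0.088], TCP at [0.236, 0.579, 0.245] pointing down, gripper open.
Joint ranges: [-2.6, 2.6], [-0.5, 2.12], [-1.47, 1.34], [0.16, 2.42], [-1.27, 4.41], [0.06, 2.06], [-2.6, 2.6]. Speed limits (rad/s): [2.22, 2.22, 2.79, 2.79, 3.14, 3.14, 3.14].

### API

Orientations are given as a unit quaternion [x, y, z, w].
In Python, from bench import readout, cams, r gives the robot as it stands. The module is installed in compiled form; this text tells all that it offers.
- The arm moves only by the tool step_arm, never from a script. Its argument "deltas" is a list that holds one entry, the list of rows, each a list of 7 numbers: the turn, a rotation vector about the tool's x, y, z in rad, then the shift along the tool's x, y, z in m, then the opening in per cent of the stroke, from 0 (shut) to 100 (fully open). A call has 1 to 20 rows; each row is the pose to reach, as a shift and turn from the pose commanded when the call began, along the tool's axes at that moment; what a row does not reach only later rows make up. A row lasts 1/8 s, in which the tool goes at most 62.5 mm and 10.7 degrees, less where a joint would pass 70% of its speed; a pose out of reach is approached as far as the arm can. A call with a gripper value outside its range is refused whole. The fingers move at their own pace and stop on an object; "squeeze" is the grip in N (left out, the last holds). Time passes only in rows, so rows that repeat a pose let the fingers close. It gives the time, the measured TCP pose, the force, the opening and the grip force at its end, in the units of the state.
- readout.read_state(): the state, without advancing time (a new reading comes with each control period).
- cams.camera(name): name is "scene" or "top"; returns a dict with "img" (420x560x3 uint8, red, green, blue), "fx", "fy", "cx", "cy" (pixels), "origin" and "rotation" of the camera in the world. Camera axes: x right, y up, looking along -z (the intrinsics and any distortion apply to the point x, -y, -z); pixel columns grow to the right and rows downward; lengths in m; the calibration is good to about 2 mm. A picture is of the moment at which its call begins. There is no depth.
- r.close_job(): hands the job in; it is judged then, once.
The state is a dict: "time": time; "joint_positions": joint angles; "joint_vel": joint speeds; "joint_torque": joint torques, N m; "ee_pos": TCP position; "eef_rot": TCP orientation; "ft_force": force on the tool from outside, world axes, zero at the start; "torque": the same for the moment, N m; "width": finger opening in m; "grip_force": force on a finger pad.
Only numpy, scipy, OpenCV 4.12 (cv2) and the standard library are available. Lean on these libraries where they do the work, as an engineer would, in place of code of your own. Each camera call takes 0.05 s, during which the arm holds its last target. There are 200 camera calls.

## Working session

There is one attempt and no reset: what is moved stays moved. The work goes in short steps, Python scripts to look and compute and a tool call to move; the robot and the scene stay as the last step left them, time stands still between calls to the robot, and variables do not carry over. Pictures are saved under pics/ and viewed, at most 14 in all, crops included, and the job is handed in when it is done.

Besides the shell and the picture viewer there is one more tool, called after "Call:" as name([rows], argument=value, ...), one row to a line, values as JSON. step_arm: Moves the arm, as the interface text tells. Its arguments: {"type":"object","properties":{"deltas":{"type":"array"},"squeeze":{"type":"number"}},"required":["deltas"]}

```bash
mkdir -p pics
cat > h.py <<'E'
import numpy as np, cv2
from bench import readout, cams, r
def grab(n,tag):
    c=cams.camera(n); cv2.imwrite(f'pics/{n}_{tag}.png',c['img'][:,:,::-1]); np.savez(f'pics/{n}_{tag}.npz',**{k:c[k] for k in c}); return c
def ray(c,u,v):
    d=np.array([(u-c['cx'])/c['fx'],-(v-c['cy'])/c['fy'],-1.0]); return np.array(c['origin']),np.array(c['rotation'])@d
def onz(c,u,v,z):
    o,d=ray(c,u,v); return o+d*(z-o[2])/d[2]
def proj(c,p):
    q=np.array(c['rotation']).T@(np.array(p)-c['origin']); return np.array([c['cx']+c['fx']*q[0]/-q[2],c['cy']-c['fy']*q[1]/-q[2]])
E
python3 - <<'E'
from h import *
for n in('scene','top'):
    c=grab(n,'0'); print({k:np.round(c[k],4).tolist() for k in c if k!='img'})
s=readout.read_state(); print(s)
E
```

```text
{'fx': 388.9051, 'fy': 388.9051, 'cx': 286.5943, 'cy': 206.0902, 'origin': [1.3097, -0.35, 0.6619], 'rotation': [0.3934, 0.2384, 0.4529, 0.7637]}
{'fx': 474.1442, 'fy': 474.1442, 'cx': 281.7233, 'cy': 212.8873, 'origin': [0.5192, 0.0266, 1.4131], 'rotation': [0.0228, -0.0092, -0.7064, 0.7073]}
{'time': 0.1, 'joint_positions': array([-1.20558653,  0.33283724, -0.0646932 ,  1.46086315,  0.02155381,
        1.34989042, -0.08849962]), 'joint_vel': array([-3.49940709e-04, -5.27951642e-04, -1.76919913e-03, -3.12527372e-03,
        7.05377087e-04,  9.98853891e-04, -9.59408566e-05]), 'joint_torque': array([ 3.72644326e-04, -6.24543071e+01,  2.37097708e-02, -3.90718889e+01,
       -6.16429257e-02,  3.64426291e-02,  2.29313844e-05]), 'ee_pos': array([0.23622202, 0.57829373, 0.24381283]), 'eef_rot': array([ 1.92690493e-01,  9.81259368e-01, -6.41944502e-04, -1.18185909e-04]), 'ft_force': array([ 0.06270149,  0.03992694, -0.13426055]), 'torque': array([ 0.00100968, -0.04031224,  0.00088971]), 'grip_force': 0.0, 'width': 0.08698982077319557}
```

```bash
sed -i "s/    c=cams.camera(n);/    c=cams.camera(n); c['rotation']=R.from_quat(c['rotation']).as_matrix();/; 1a from scipy.spatial.transform import Rotation as R" h.py
python3 - <<'E'
from h import *
for n in('scene','top'):
    i=cv2.imread(f'pics/{n}_0.png'); cv2.imwrite(f'pics/{n}_0b.png',cv2.resize(i,(800,600),interpolation=cv2.INTER_CUBIC))
E
```

```text
(no output)
```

View pics/top_0b.png

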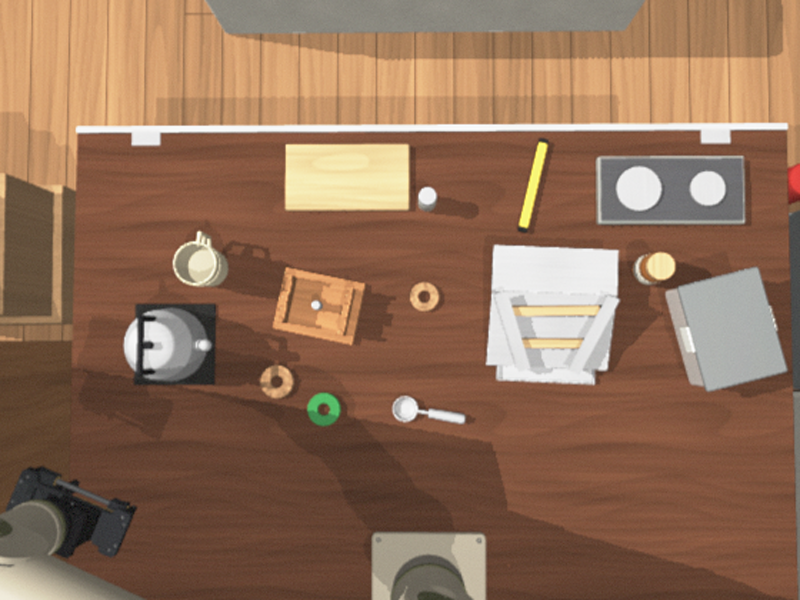

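View pics/scene_0b.png

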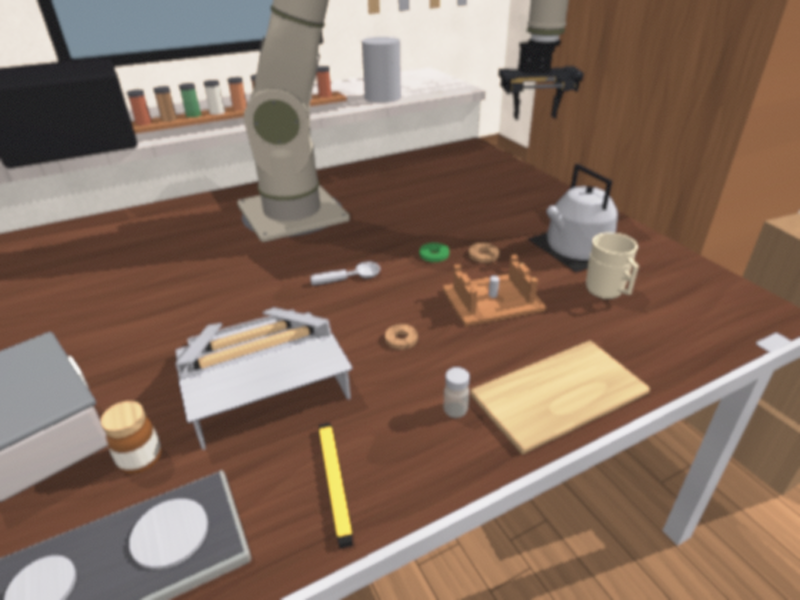

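Top view (800 px scale): long bar at (555,311), short bar (553,343), and the yellow look-alike (533,185) to be ignored. Cork rings at (424,297) and (277,381); the green one at (323,408) is ignored. Rack post at (316,305), with the chute in the block at (490–620, 245–385). Checking this in a close crop.

```bash
cat > seg.py <<'E'
from h import *
def wood(c,box,lo=(8,60,120),hi=(22,200,255)):
    x0,y0,x1,y1=box; h=cv2.cvtColor(c['img'],cv2.COLOR_RGB2HSV); m=np.zeros(h.shape[:2],np.uint8)
    m[y0:y1,x0:x1]=cv2.inRange(h,lo,hi)[y0:y1,x0:x1]; return m
def cents(m,amin=40):
    n,l,s,ce=cv2.connectedComponentsWithStats(m); return [(i,s[i],ce[i]) for i in range(1,n) if s[i,4]>=amin]
E
python3 - <<'E'
from seg import *
c=dict(np.load('pics/top_0.npz')); c['rotation']=R.from_quat(c['rotation']).as_matrix()
h=cv2.cvtColor(c['img'],cv2.COLOR_RGB2HSV)
for p in [(388,217),(388,240),(185,267),(288,208),(230,215),(300,230)]: print(p,h[p[1],p[0]])
i=c['img'][:,:,::-1]
a=cv2.resize(i[165:275,335:440],None,fx=4,fy=4,interpolation=cv2.INTER_CUBIC)
b=cv2.resize(i[180:290,165:255],None,fx=4,fy=4,interpolation=cv2.INTER_CUBIC)
cv2.imwrite('pics/crop1.png',np.hstack([b,a]))
E
```

```text
(388, 217) [ 23  77 244]
(388, 240) [ 22  89 241]
(185, 267) [ 14 114 175]
(288, 208) [ 16 109 234]
(230, 215) [ 12 136 187]
(300, 230) [ 10 134 129]
```

View pics/crop1.png

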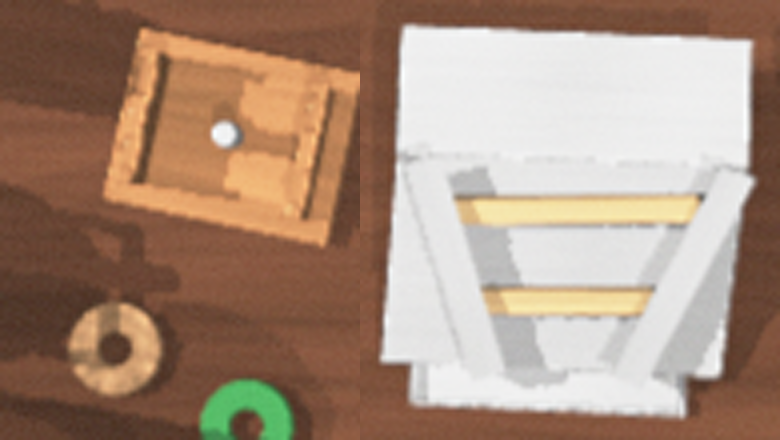

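Crop: both pale-wood bars lie in the chute (long at crop (580,210), short at (570,300)), nearly square to it. The rack is yawed about -10°, the larger cork ring is at (115,348), and the green one is separate.

```bash
cat > m1.py <<'E'
from seg import *
c=dict(np.load('pics/top_0.npz')); c['rotation']=R.from_quat(c['rotation']).as_matrix()
s=dict(np.load('pics/scene_0.npz')); s['rotation']=R.from_quat(s['rotation']).as_matrix()
A=lambda x,y:onz(c,335+(x-360)/4,165+y/4,.07)
k=[A(402,27),A(752,41),A(400,158),A(748,168)]
print('apron corners',np.round(k,4)); 
d=k[0]-k[1]; yaw=np.arctan2(-d[0],d[1]); print('chute yaw',yaw)
# wood
for nm,box in [('bars',(445-100,205,425,250))]:
    m=wood(c,(345,205,430,250),(15,50,150),(30,200,255))
    for i,st,ce in cents(m):
        print(st,ce, cv2.minAreaRect(cv2.findNonZero((cv2.connectedComponents(m)[1]==i).astype(np.uint8))))
        for z in(.05,.06): print(z,onz(c,*ce,z))
B=lambda x,y,z:onz(c,165+x/4,180+y/4,z)
print('post',B(225,134,.054)); print('rack base',[np.round(B(*p,.012),4) for p in((105,195),(325,245))],'upr far edges',B(140,28,.068),B(105,195,.068))
def circ(c,box,z,lo=(8,60,90),hi=(25,200,255)):
    m=cv2.morphologyEx(wood(c,box,lo,hi),cv2.MORPH_OPEN,np.ones((3,3)))
    k=max(cv2.findContours(m,cv2.RETR_EXTERNAL,cv2.CHAIN_APPROX_NONE)[0],key=cv2.contourArea)
    e=cv2.fitEllipse(k); p=np.array([onz(c,*q[0],z) for q in k]); (x,y),rr=cv2.minEnclosingCircle((p[:,:2]*1000).astype(np.float32))
    return np.round(onz(c,*e[0],z),4),np.round(e[1],1),(round(x,1),round(y,1),round(2*rr,1)),cv2.contourArea(k)
print(circ(c,(280,190,315,225),.012,(8,60,150))); print(circ(c,(178,250,210,283),.012,(8,60,110)))
q=onz(c,296.8,207.9,.012); print(proj(s,q),proj(s,onz(c,194,266.5,.012)))
E
python3 m1.py
```

```text
apron corners [[ 0.6971 -0.1286  0.07  ]
 [ 0.687  -0.3755  0.07  ]
 [ 0.6039 -0.1268  0.07  ]
 [ 0.597  -0.3715  0.07  ]]
chute yaw -0.0411234199967109
[359 214  61   7 417] [388.85851319 216.96642686] ((389.0, 217.0), (6.0, 60.0), 90.0)
0.05 [ 0.56947661 -0.25423706  0.05      ]
0.06 [ 0.56910796 -0.25217689  0.06      ]
[366 237  42   7 284] [386.35915493 239.92957746] ((386.4999694824219, 240.0), (40.99999237060547, 5.999999046325684), 0.0)
0.05 [ 0.50377904 -0.2465636   0.05      ]
0.06 [ 0.50389236 -0.24455972  0.06      ]
post [0.57883227 0.22667773 0.054     ]
rack base [array([0.5353, 0.3217, 0.012 ]), array([0.4987, 0.1582, 0.012 ])] upr far edges [0.6539444  0.28604981 0.068     ] [0.53469632 0.30990827 0.068     ]
(array([0.5994, 0.01  , 0.012 ]), array([19.5, 20.3]), (599.1, 10.7, 62.3), 309.5)
(array([0.4142, 0.3139, 0.012 ]), array([26.6, 31.5]), (406.8, 310.7, 103.2), 546.5)
[279.60001997 233.06973287] [337.44316094 175.0068166 ]
```

```bash
cat >> h.py <<'E'
def orient(phi,tilt=0.,tdir=0.):
    "tool y heading phi, z down, then tip leaned towards heading tdir by tilt"
    y=np.array([np.cos(phi),np.sin(phi),0]); z=np.array([0,0,-1.]); M=np.stack([np.cross(y,z),y,z],1)
    a=np.array([np.sin(tdir),-np.cos(tdir),0])  # rotates -z towards tdir
    return R.from_rotvec(a*tilt)*R.from_matrix(M)
def go(pos,phi,tilt=0.,tdir=0.):
    s=readout.read_state(); R0=R.from_quat(s['eef_rot']); Rt=orient(phi,tilt,tdir)
    rv=(R0.inv()*Rt).as_rotvec(); sh=R0.inv().apply(np.array(pos)-s['ee_pos'])
    print('delta',np.round(rv,3).tolist(),np.round(sh,4).tolist(),'rows>=',round(max(np.linalg.norm(rv)/.187,np.linalg.norm(sh)/.0625),1))
E
python3 - <<'E'
from h import *
print(orient(0,.4,0).apply([0,0,1]))
c=dict(np.load('pics/top_0.npz')); c['rotation']=R.from_quat(c['rotation']).as_matrix()
p=onz(c,165+115/4,180+348/4,.012); print('ringa',p,'kettle',onz(c,115.5,241.5,.1))
for (u,v) in ((394,216.3),(360,216.3)):print(u)
go([p[0],p[1],.15],0)
E
```

```text
[ 0.38941834  0.         -0.92106099]
ringa [0.42242586 0.31312152 0.012     ] kettle [0.49854234 0.51448509 0.1       ]
394
360
delta [-0.001, 0.001, 1.183] [-0.2727, -0.1749, 0.094] rows>= 6.3
```

Call:
step_arm([
  [[0, 0, 0.6, -0.136, -0.087, 0.03, 100], [0, 0, 0.6, -0.136, -0.087, 0.03, 100], [0, 0, 0.6, -0.136, -0.087, 0.03, 100], [0, 0, 0.6, -0.136, -0.087, 0.03, 100], [0, 0, 1.183, -0.273, -0.175, 0.094, 100], [0, 0, 1.183, -0.273, -0.175, 0.094, 100], [0, 0, 1.183, -0.273, -0.175, 0.094, 100], [0, 0, 1.183, -0.273, -0.175, 0.094, 100], [0, 0, 1.183, -0.273, -0.175, 0.094, 100], [0, 0, 1.183, -0.273, -0.175, 0.094, 100]],
], squeeze=15)

```text
time: 1.35
ee_pos: [0.422, 0.3153, 0.151]
eef_rot: [0.706, 0.709, 0.0, -0.0]
ft_force: [-0.2, 0.6, 0.0]
width: 0.087
grip_force: 0.0
```

Run:
```python
from h import *
c=grab('top','1'); s=grab('scene','1')
go([.4224,.3131,.025],0); st=readout.read_state(); print(st['ee_pos'],st['ft_force'],st['joint_positions'])
for n in (c,s):
  print(proj(n,st['ee_pos']),proj(n,[.4224,.3131,.006]))
a=cv2.resize(c['img'][230:310,140:260,::-1],None,fx=3.3,fy=4,interpolation=cv2.INTER_CUBIC)
b=cv2.resize(s['img'][110:210,280:400,::-1],None,fx=3.3,fy=3.2)
cv2.imwrite('pics/c2.png',np.hstack([a,b]))
```

```text
delta [0.0, -0.001, 0.003] [-0.0017, 0.0001, 0.1259] rows>= 2.0
[0.42229866 0.31468975 0.1508741 ] [ 0.1571509  -0.04596275  0.39540254] [-0.9352539   0.1890389   0.23160061  1.85063052 -0.04867546  1.10668243
 -0.68281529]
[182.49409751 270.63422176] [194.17065252 266.86970355]
[340.83701577 135.41893421] [337.23648822 176.33059655]
```

View pics/c2.png

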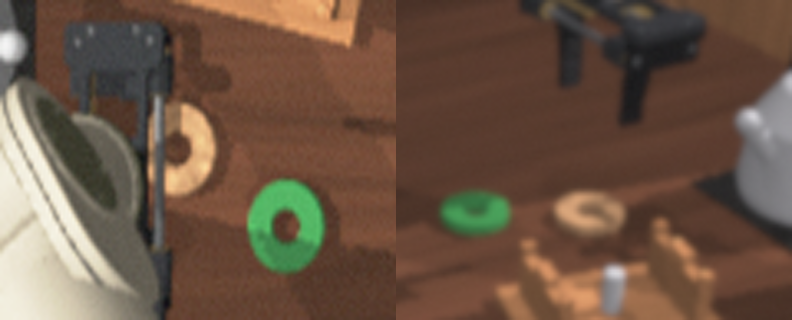

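The gripper hovers over ring_a (scene crop (590,212), matching the projection). Descending and gripping.

Call:
step_arm([
  [[0, 0, 0, -0.002, 0, 0.06, 100], [0, 0, 0, -0.002, 0, 0.1, 100], [0, 0, 0, -0.002, 0, 0.126, 100], [0, 0, 0, -0.002, 0, 0.126, 100], [0, 0, 0, -0.002, 0, 0.126, 60], [0, 0, 0, -0.002, 0, 0.126, 60], [0, 0, 0, -0.002, 0, 0.126, 60], [0, 0, 0, -0.002, 0, 0.126, 60], [0, 0, 0, -0.002, 0, 0.126, 60], [0, 0, 0, -0.002, 0, 0.06, 60], [0, 0, 0, -0.002, 0, -0.02, 60], [0, 0, 0, -0.002, 0, -0.02, 60], [0, 0, 0, -0.002, 0, -0.02, 60]],
], squeeze=15)

```text
time: 3.08
ee_pos: [0.4236, 0.3119, 0.172]
eef_rot: [0.707, 0.707, 0.002, -0.0]
ft_force: [0.9, -0.4, -0.3]
width: 0.0678
grip_force: 15.0
```

Run:
```python
from h import *
st=readout.read_state(); print(st['width'],st['grip_force'])
go([.5796,.2263,.15],-.22)
```

```text
0.06775481349971577 14.999917256645858
delta [0.002, -0.003, 0.22] [-0.0856, 0.1559, 0.0222] rows>= 2.9
```

Call:
step_arm([
  [[0, 0, 0.11, -0.043, 0.078, 0.011, 60], [0, 0, 0.11, -0.043, 0.078, 0.011, 60], [0, 0, 0.22, -0.086, 0.156, 0.022, 60], [0, 0, 0.22, -0.086, 0.156, 0.022, 60], [0, 0, 0.22, -0.086, 0.156, 0.062, 60], [0, 0, 0.22, -0.086, 0.156, 0.062, 60], [0, 0, 0.22, -0.086, 0.156, 0.062, 60]],
])

```text
time: 3.95
ee_pos: [0.5786, 0.2256, 0.1087]
eef_rot: [0.78, 0.625, -0.0, -0.0]
ft_force: [-0.4, 0.4, 0.3]
width: 0.0682
grip_force: 15.0
```

Run:
```python
from h import *
c=grab('top','2'); s=grab('scene','2')
st=readout.read_state(); print(st['ee_pos'],st['width']); go([.5796,.2263,.038],-.22)
for n in (c,s):
  print(proj(n,st['ee_pos']),proj(n,[.5796,.2263,.054]), proj(n,[.5796,.2263,.09]))
a=cv2.resize(c['img'][165:265,170:270,::-1],None,fx=3.9,fy=4,interpolation=cv2.INTER_CUBIC)
b=cv2.resize(s['img'][140:240,290:390,::-1],None,fx=4,fy=4)
cv2.imwrite('pics/c3.png',np.hstack([a,b]))
```

```text
[0.57925011 0.22595639 0.10981419] 0.06813232787244125
delta [0.001, -0.001, 0.001] [0.0003, 0.0002, 0.0718] rows>= 1.1
[218.5481285  212.46007463] [221.38294855 213.2334981 ] [219.50345607 212.66152535]
[346.03317662 177.38822186] [344.61707592 194.3962901 ] [345.63413475 183.55905529]
```

View pics/c3.png

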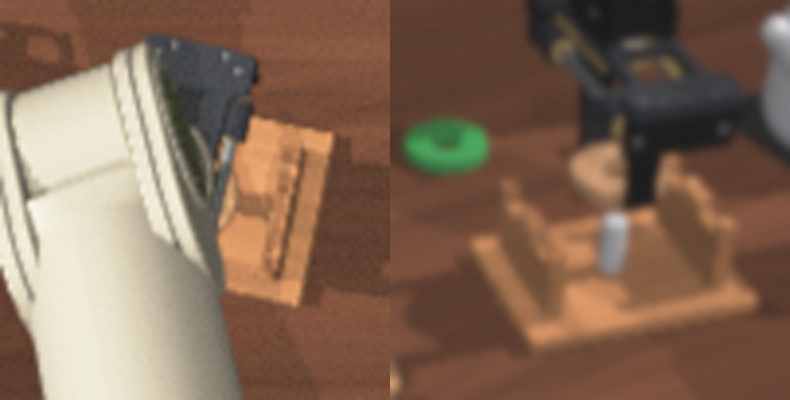

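Scene crop: post top at (615,215), ring held level above it with its left edge at (570,172), aligned to within about a millimetre. Lowering.

Call:
step_arm([
  [[0, 0, 0, 0, 0, 0.02, 60], [0, 0, 0, 0, 0, 0.035, 60], [0, 0, 0, 0, 0, 0.045, 60], [0, 0, 0, 0, 0, 0.05, 60], [0, 0, 0, 0, 0, 0.05, 60]],
])

```text
time: 4.68
ee_pos: [0.5788, 0.2253, 0.0583]
eef_rot: [0.78, 0.625, -0.0, -0.0]
ft_force: [-0.1, 0.4, -0.2]
width: 0.0681
grip_force: 15.0
```

Call:
step_arm([
  [[0, 0, 0, 0, 0, 0.012, 60], [0, 0, 0, 0, 0, 0.021, 60], [0, 0, 0, 0, 0, 0.021, 60], [0, 0, 0, 0, 0, 0.021, 95], [0, 0, 0, 0, 0, 0.021, 95], [0, 0, 0, 0, 0, 0.021, 95], [0, 0, 0, 0, 0, 0.021, 95], [0, 0, 0, 0, 0, -0.02, 95], [0, 0, 0, 0, 0, -0.08, 95], [0, 0, 0, 0, 0, -0.1, 95], [0, 0, 0, 0, 0, -0.1, 95], [0, 0, 0, 0, 0, -0.1, 95]],
])

```text
time: 6.18
ee_pos: [0.5781, 0.2252, 0.1569]
eef_rot: [0.78, 0.625, -0.001, -0.0]
ft_force: [0.1, -0.8, -1.7]
width: 0.0828
grip_force: 0.0
```

Run:
```python
from seg import *
c=grab('top','3'); s=grab('scene','3')
m=cv2.morphologyEx(wood(c,(260,150,340,270),(8,60,150)),cv2.MORPH_OPEN,np.ones((3,3)))
for i,st,ce in cents(m): print(st,ce,onz(c,*ce,.012))
for i,st,ce in cents(wood(s,(255,215,310,260),(8,60,150))): print(st,ce)
print(proj(s,[.5994,.010,.012]))
go([.5994,.0103,.13],-.22)
a=cv2.resize(c['img'][165:265,170:310,::-1],None,fx=2.8,fy=4,interpolation=cv2.INTER_CUBIC)
b=cv2.resize(s['img'][140:240,290:390,::-1],None,fx=4,fy=4)
cv2.imwrite('pics/c4.png',np.hstack([a,b]))
```

```text
[287 198  20  20 262] [296.26335878 207.28244275] [0.59927508 0.0104951  0.012     ]
[270 227  23  15 222] [281.31981982 234.1036036 ]
[280.31051817 233.3532877 ]
delta [-0.002, 0.002, 0.0] [-0.2049, 0.0678, 0.027] rows>= 3.5
```

View pics/c4.png

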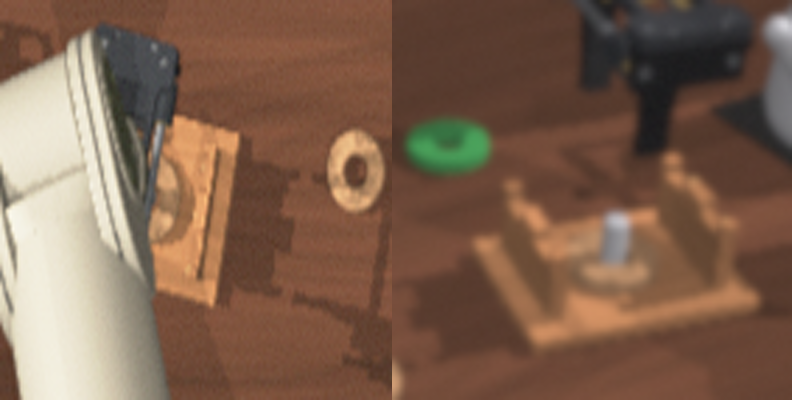

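Ring_a sits flat on the rack base (scene crop (612,262)); the other ring hasn't moved (top crop (355,172)). Going for the second ring.

Call:
step_arm([
  [[0, 0, 0, -0.1, 0.034, 0.01, 100], [0, 0, 0, -0.1, 0.034, 0.01, 100], [0, 0, 0, -0.205, 0.068, 0.027, 100], [0, 0, 0, -0.205, 0.068, 0.027, 100], [0, 0, 0, -0.205, 0.068, 0.08, 100], [0, 0, 0, -0.205, 0.068, 0.12, 100], [0, 0, 0, -0.205, 0.068, 0.132, 100], [0, 0, 0, -0.205, 0.068, 0.132, 100], [0, 0, 0, -0.205, 0.068, 0.132, 50], [0, 0, 0, -0.205, 0.068, 0.132, 50], [0, 0, 0, -0.205, 0.068, 0.132, 50], [0, 0, 0, -0.205, 0.068, 0.132, 50], [0, 0, 0, -0.205, 0.068, 0.132, 50], [0, 0, 0, -0.205, 0.068, 0.132, 50], [0, 0, 0, -0.205, 0.068, 0.08, 50], [0, 0, 0, -0.205, 0.068, 0.02, 50], [0, 0, 0, -0.205, 0.068, 0.0, 50], [0, 0, 0, -0.205, 0.068, 0.0, 50]],
])

```text
time: 8.52
ee_pos: [0.6013, 0.0105, 0.1599]
eef_rot: [0.78, 0.625, 0.001, 0.001]
ft_force: [-1.0, -0.5, -0.2]
width: 0.0582
grip_force: 15.0
```

Run:
```python
from h import *
st=readout.read_state(); print(st['width'],st['grip_force'])
go([.5794,.2263,.11],-.22)
```

```text
0.05819368214184444 14.994933755624515
delta [0.003, -0.001, 0.0] [0.2057, -0.0686, 0.05] rows>= 3.6
```

Call:
step_arm([
  [[0, 0, 0, 0.1, -0.034, 0.0, 50], [0, 0, 0, 0.1, -0.034, 0.0, 50], [0, 0, 0, 0.206, -0.069, 0.0, 50], [0, 0, 0, 0.206, -0.069, 0.0, 50], [0, 0, 0, 0.206, -0.069, 0.0, 50], [0, 0, 0, 0.206, -0.069, 0.03, 50], [0, 0, 0, 0.206, -0.069, 0.05, 50], [0, 0, 0, 0.206, -0.069, 0.05, 50], [0, 0, 0, 0.206, -0.069, 0.05, 50]],
])

```text
time: 9.65
ee_pos: [0.5786, 0.2262, 0.109]
eef_rot: [0.781, 0.625, 0.0, 0.0]
ft_force: [0.5, -0.2, 0.3]
width: 0.0583
grip_force: 15.0
```

Run:
```python
from h import *
st=readout.read_state(); print(st['ee_pos'],st['width'])
go([.5794,.2263,.05],-.22)
```

```text
[0.57857203 0.22623316 0.10904358] 0.0583183987591945
delta [0.0, -0.0, -0.001] [0.0002, 0.0008, 0.059] rows>= 0.9
```

Call:
step_arm([
  [[0, 0, 0, 0, 0.001, 0.02, 50], [0, 0, 0, 0, 0.001, 0.035, 50], [0, 0, 0, 0, 0.001, 0.045, 50], [0, 0, 0, 0, 0.001, 0.052, 50], [0, 0, 0, 0, 0.001, 0.058, 50], [0, 0, 0, 0, 0.001, 0.058, 50]],
])

```text
time: 10.4
ee_pos: [0.5792, 0.2263, 0.0505]
eef_rot: [0.78, 0.625, 0.0, 0.0]
ft_force: [-0.0, -0.4, 0.6]
width: 0.0582
grip_force: 15.0
```

Call:
step_arm([
  [[0, 0, 0, 0, 0, 0, 90], [0, 0, 0, 0, 0, 0, 90], [0, 0, 0, 0, 0, 0, 90], [0, 0, 0, 0, 0, 0, 90], [0, 0, 0, 0, 0, -0.04, 90], [0, 0, 0, 0, 0, -0.1, 90], [0, 0, 0, 0, 0, -0.15, 90], [0, 0, 0, -0.06, 0, -0.17, 90], [0, 0, 0, -0.18, 0, -0.17, 60], [0, 0, 0, -0.18, 0, -0.17, 60], [0, 0, 0, -0.18, 0, -0.17, 60]],
])

```text
time: 11.78
ee_pos: [0.5393, 0.0454, 0.2212]
eef_rot: [0.783, 0.622, 0.0, 0.0]
ft_force: [-0.4, 1.4, 0.5]
width: 0.0571
grip_force: 0.0
```

Run:
```python
from seg import *
c=grab('top','4'); s=grab('scene','4')
m=wood(c,(340,205,430,255),(17,50,170),(30,200,255))
for i,st,ce in cents(m):
    k=(cv2.connectedComponents(m)[1]==i).astype(np.uint8); p=cv2.findNonZero(k)[:,0].astype(float)
    w=np.array([onz(c,*q,.06)[:2] for q in p]); f=np.polyfit(w[:,1],w[:,0],1); print(st,ce,'world slope dx/dy',f[0],w.mean(0))
b=cv2.resize(s['img'][140:240,290:390,::-1],None,fx=4,fy=4)
a=cv2.resize(c['img'][165:265,170:270,::-1],None,fx=3.9,fy=4,interpolation=cv2.INTER_CUBIC)
cv2.imwrite('pics/c5.png',np.hstack([a,b])); print(readout.read_state()['ee_pos'])
```

```text
[359 214  61   7 370] [389.41891892 217.22432432] world slope dx/dy -0.01052629671146769 [ 0.56837622 -0.25372382]
[366 237  40   7 224] [385.28571429 240.11160714] world slope dx/dy 0.011170726127357124 [ 0.50337173 -0.24150725]
[0.53987478 0.05081859 0.22080212]
```

View pics/c5.png

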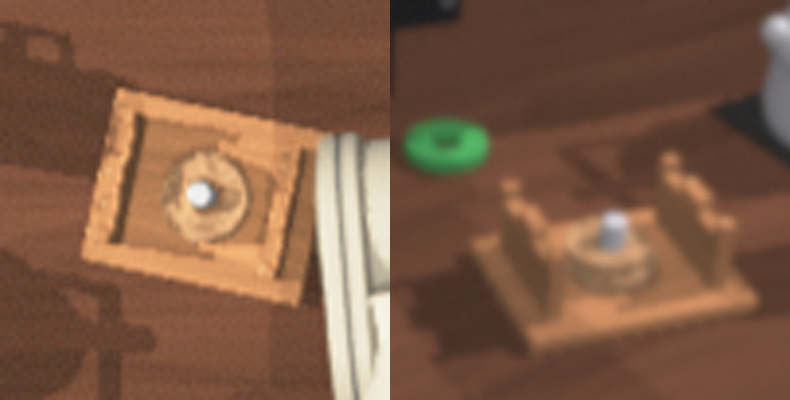

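Both rings are stacked and home on the post (scene crop (612,255)). Next is pushing the long bar.

```bash
cat >> h.py <<'E'
CH=np.array([.5813,-.2483]); CY=-.035
def cw(x,y,z):
    c,s=np.cos(CY),np.sin(CY); return np.array([CH[0]+c*x-s*y,CH[1]+s*x+c*y,z])
def tippt(x,z,tilt,y=0): return cw(x-.022*np.sin(tilt),y,z+.022*np.cos(tilt))
E
python3 - <<'E'
from h import *
t=np.radians(25)
go(tippt(-.0425-.034,.0516+.0725,t),CY-np.pi/2,t,CY)
M=orient(CY-np.pi/2,t,CY); print('in tool axes, ex',M.inv().apply(cw(1,0,0)-cw(0,0,0)),'up',M.inv().apply([0,0,1]))
E
```

```text
delta [-0.302, 0.363, 1.361] [-0.2987, 0.0216, 0.0765] rows>= 7.7
in tool axes, ex [9.06307787e-01 1.23093167e-16 4.22618262e-01] up [ 4.22618262e-01  6.33174069e-17 -9.06307787e-01]
```

Call:
step_arm([
  [[-0.15, 0.18, 0.68, -0.15, 0.011, 0, 66], [-0.15, 0.18, 0.68, -0.15, 0.011, 0, 66], [-0.15, 0.18, 0.68, -0.15, 0.011, 0, 66], [-0.15, 0.18, 0.68, -0.15, 0.011, 0, 66], [-0.302, 0.363, 1.361, -0.299, 0.022, 0.03, 66], [-0.302, 0.363, 1.361, -0.299, 0.022, 0.03, 66], [-0.302, 0.363, 1.361, -0.299, 0.022, 0.03, 66], [-0.302, 0.363, 1.361, -0.299, 0.022, 0.03, 66], [-0.302, 0.363, 1.361, -0.299, 0.022, 0.077, 66], [-0.302, 0.363, 1.361, -0.299, 0.022, 0.077, 66], [-0.302, 0.363, 1.361, -0.299, 0.022, 0.077, 66]],
])

```text
time: 13.25
ee_pos: [0.4971, -0.2455, 0.1447]
eef_rot: [0.976, -0.015, 0.216, 0.004]
ft_force: [-0.1, -0.8, 0.6]
width: 0.0575
grip_force: 0.0
```

Run:
```python
from h import *
t=np.radians(25); st=readout.read_state(); print(st['ee_pos'],st['joint_positions'],st['width'])
for x,z in((-.0765,.1241),(-.0425,.0516),(.0139,.0721),(.037,.0765)): go(tippt(x,z,t),CY-np.pi/2,t,CY)
```

```text
[ 0.49711698 -0.24553218  0.14468231] [-3.00606743e-01  1.40955738e-03  8.02435820e-01  2.13644159e+00
 -3.27390384e-01  6.35539392e-01 -8.72621574e-01] 0.05754026976104109
delta [0.0, 0.0, 0.003] [-0.0017, -0.0002, -0.0001] rows>= 0.0
delta [0.0, 0.0, 0.003] [-0.0015, -0.0002, 0.08] rows>= 1.3
delta [0.0, 0.0, 0.003] [0.0583, -0.0, 0.0852] rows>= 1.7
delta [0.0, 0.0, 0.003] [0.0811, 0.0001, 0.091] rows>= 2.0
```

Call:
step_arm([
  [[0, 0, 0, -0.001, 0, 0.04, 66], [0, 0, 0, -0.001, 0, 0.07, 66], [0, 0, 0, -0.001, 0, 0.079, 66], [0, 0, 0, -0.001, 0, 0.079, 66], [0, 0, 0, -0.001, 0, 0.079, 66]],
])

```text
time: 13.88
ee_pos: [0.5294, -0.2471, 0.0729]
eef_rot: [0.976, -0.016, 0.217, 0.004]
ft_force: [0.4, -0.6, -0.5]
width: 0.0573
grip_force: 0.0
```

Run:
```python
from h import *
s=grab('scene','6'); b=cv2.resize(s['img'][190:310,110:260,::-1],None,fx=5,fy=5,interpolation=cv2.INTER_CUBIC); cv2.imwrite('pics/c6.png',b)
```

```text
(no output)
```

View pics/c6.png

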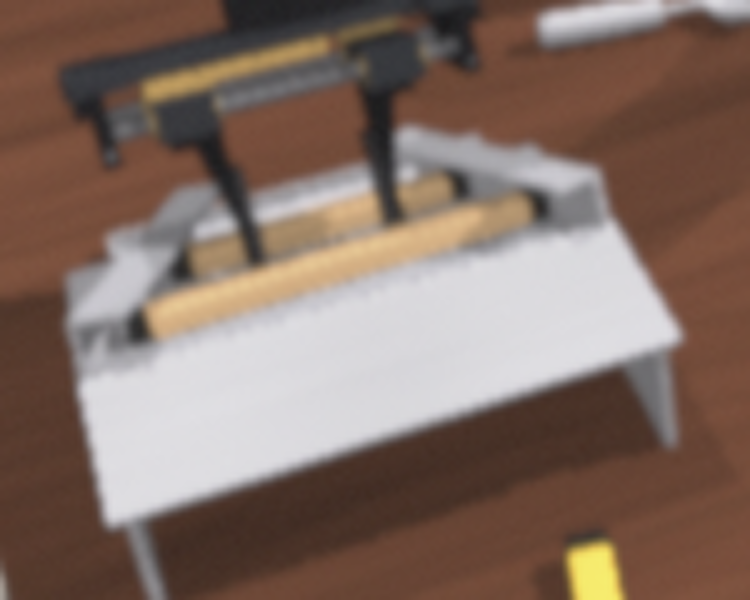

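Both fingertips are in the gap between the bars (crop (255,262) and (392,218)), clear of the short bar. Pushing up.

Call:
step_arm([
  [[0, 0, 0, 0.01, 0, 0.001, 66], [0, 0, 0, 0.02, 0, 0.002, 66], [0, 0, 0, 0.028, 0, 0.002, 66], [0, 0, 0, 0.036, 0, 0.003, 66], [0, 0, 0, 0.044, 0, 0.004, 66], [0, 0, 0, 0.052, 0, 0.005, 66], [0, 0, 0, 0.06, 0, 0.005, 66], [0, 0, 0, 0.068, 0, 0.007, 66], [0, 0, 0, 0.076, 0, 0.009, 66], [0, 0, 0, 0.083, 0, 0.011, 66], [0, 0, 0, 0.086, 0, 0.012, 66], [0, 0, 0, 0.086, 0, 0.012, 66]],
])

```text
time: 15.42
ee_pos: [0.6115, -0.2498, 0.0968]
eef_rot: [0.976, -0.016, 0.216, 0.004]
ft_force: [-0.0, -0.0, 0.1]
width: 0.0575
grip_force: 0.0
```

Run:
```python
from h import *
s=grab('scene','7'); b=cv2.resize(s['img'][190:310,110:260,::-1],None,fx=5,fy=5,interpolation=cv2.INTER_CUBIC); cv2.imwrite('pics/c7.png',b)
```

View pics/c7.png

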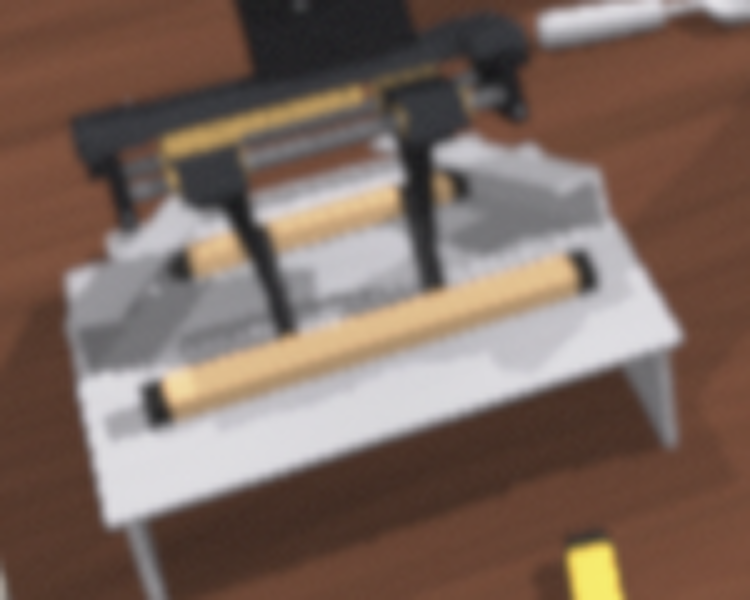

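The long bar lies flat on the apron, ends at crop (155,402) and (585,272). Backing off and measuring it from the top.

Call:
step_arm([
  [[0, 0, 0, -0.012, 0, -0.01, 66], [0, 0, 0, -0.04, 0, -0.06, 66], [0, 0, 0, -0.08, 0, -0.14, 66], [0, 0, 0, -0.1, 0, -0.16, 66], [0, 0, 0, -0.1, 0, -0.16, 66], [0, 0, 0, -0.1, 0, -0.16, 66]],
])

```text
time: 16.23
ee_pos: [0.4524, -0.2445, 0.2003]
eef_rot: [0.976, -0.017, 0.218, 0.003]
ft_force: [0.9, -0.1, 0.0]
width: 0.0577
grip_force: 0.0
```

```bash
cat > bar.py <<'E'
from seg import *
import sys
def bars(tag,z):
    c=grab('top',tag)
    m=wood(c,(335,165,440,260),(17,50,150),(30,200,255)); L=cv2.connectedComponents(m)[1]; out=[]
    for i,st,ce in cents(m):
        p=cv2.findNonZero((L==i).astype(np.uint8))[:,0].astype(float)
        w=np.array([onz(c,*q,z)[:2] for q in p]); f=np.polyfit(w[:,1],w[:,0],1); mid=(w[:,1].min()+w[:,1].max())/2
        print(st,'slope',round(f[0],4),'yrange',w[:,1].min().round(4),w[:,1].max().round(4),'mid',np.round([np.polyval(f,mid),mid],4)); 
    return c
E
python3 - <<'E'
from bar import *
c=bars('8',.084)
print(readout.read_state()['ee_pos'])
s=dict(np.load('pics/scene_7.npz')); 
for u,v in((141,270.4),(227,244.4)): print(onz(s,u,v,.077))
h=cv2.cvtColor(c['img'],cv2.COLOR_RGB2HSV); print([ (p.tolist()) for p in h[190:206,390]])
E
```

```text
[357 188  65   8 414] slope 0.0348 yrange -0.3374 -0.1589 mid [ 0.6397 -0.2481]
[366 237  42   7 248] slope 0.0008 yrange -0.2971 -0.1832 mid [ 0.5048 -0.2401]
[ 0.45295974 -0.24424378  0.19977028]
[ 0.63702946 -0.34218013  0.077     ]
[ 0.64660208 -0.15149587  0.077     ]
[[24, 70, 246], [25, 68, 246], [25, 65, 247], [25, 68, 248], [20, 95, 233], [14, 32, 193], [60, 1, 227], [0, 0, 236], [0, 0, 236], [0, 0, 236], [0, 0, 236], [0, 1, 237], [0, 0, 236], [0, 1, 237], [150, 1, 233], [0, 1, 232]]
```

Run:
```python
from h import *
go([.6405,-.248,.18],-.035)
```

```text
delta [0.342, -0.344, -1.543] [0.1615, -0.0026, 0.0974] rows>= 8.6
```

Call:
step_arm([
  [[0.17, -0.17, -0.77, 0.04, 0, -0.03, 50], [0.17, -0.17, -0.77, 0.04, 0, -0.03, 50], [0.17, -0.17, -0.77, 0.04, 0, -0.03, 50], [0.17, -0.17, -0.77, 0.06, 0, -0.03, 50], [0.17, -0.17, -0.77, 0.1, 0, 0.0, 50], [0.342, -0.344, -1.543, 0.14, -0.002, 0.06, 50], [0.342, -0.344, -1.543, 0.162, -0.003, 0.097, 50], [0.342, -0.344, -1.543, 0.162, -0.003, 0.097, 50], [0.342, -0.344, -1.543, 0.162, -0.003, 0.097, 50], [0.342, -0.344, -1.543, 0.162, -0.003, 0.097, 50], [0.342, -0.344, -1.543, 0.162, -0.003, 0.097, 50]],
])

```text
time: 17.65
ee_pos: [0.6418, -0.2468, 0.1782]
eef_rot: [0.719, 0.695, -0.002, -0.0]
ft_force: [-1.2, -0.3, -0.2]
width: 0.0434
grip_force: 0.0
```

Run:
```python
from h import *
go([.6405,-.248,.096],-.035); st=readout.read_state(); print(st['ee_pos'],st['joint_positions'])
```

```text
delta [-0.004, 0.002, 0.002] [-0.001, -0.001, 0.0822] rows>= 1.3
[ 0.6417954  -0.24683988  0.17816402] [-0.27492558  0.65525806  0.88915008  1.39424784 -0.50491393  1.33139273
  0.5973087 ]
```

Call:
step_arm([
  [[0, 0, 0, -0.001, -0.001, 0.05, 50], [0, 0, 0, -0.001, -0.001, 0.076, 50], [0, 0, 0, -0.001, -0.001, 0.082, 50], [0, 0, 0, -0.001, -0.001, 0.082, 50], [0, 0, 0, -0.001, -0.001, 0.082, 8], [0, 0, 0, -0.001, -0.001, 0.082, 8], [0, 0, 0, -0.001, -0.001, 0.082, 8], [0, 0, 0, -0.001, -0.001, 0.082, 8], [0, 0, 0, -0.001, -0.001, 0.082, 8]],
], squeeze=30)

```text
time: 18.77
ee_pos: [0.6401, -0.2489, 0.0986]
eef_rot: [0.719, 0.695, -0.001, 0.0]
ft_force: [-0.6, 0.5, 3.1]
width: 0.0175
grip_force: 30.0
```

Run:
```python
from h import *
st=readout.read_state(); print(st['ee_pos'],st['ft_force'],st['width'])
```

```text
[ 0.64014537 -0.24893708  0.09858874] [-0.5525935   0.52047832  3.14731742] 0.017517067838700513
```

Call:
step_arm([
  [[0, 0, 0, 0, 0, -0.02, 8], [0, 0, 0, 0, 0, -0.04, 8], [0, 0, 0, 0, 0, -0.08, 8], [0, 0, 0, 0, 0, -0.12, 8], [0, 0, 0, 0, 0, -0.12, 8], [0, 0, 0, 0, 0, -0.12, 8]],
])

```text
time: 19.52
ee_pos: [0.6401, -0.2486, 0.2185]
eef_rot: [0.719, 0.695, -0.001, 0.0]
ft_force: [-0.1, -0.1, -1.7]
width: 0.0178
grip_force: 30.0
```

Run:
```python
from h import *
s=grab('scene','9'); st=readout.read_state(); print(st['ee_pos'],st['ft_force'],st['width'],proj(s,st['ee_pos']))
b=cv2.resize(s['img'][150:310,80:280,::-1],None,fx=4,fy=3.75,interpolation=cv2.INTER_CUBIC); cv2.imwrite('pics/c9.png',b)
go([.57,-.03,.22],-.22)
```

```text
[ 0.6398828  -0.24838525  0.21772695] [ 0.36164784 -0.0908322  -1.88062047] 0.017700226213714976 [173.55195967 204.4010692 ]
delta [-0.002, 0.001, 0.186] [0.2158, -0.0774, -0.0024] rows>= 3.7
```

View pics/c9.png

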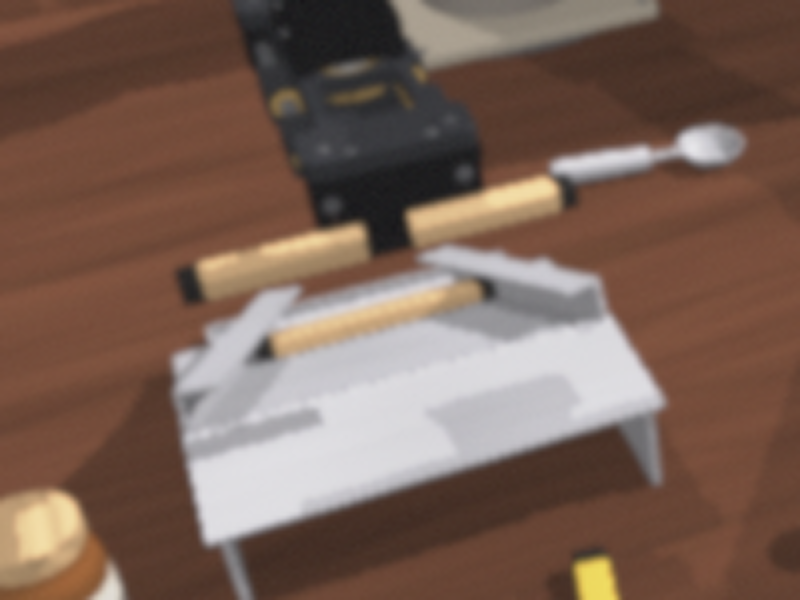

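The long bar is held level and nearly centred (ends at crop (190,282) and (570,190)); the short bar is still in the chute. Refining the rack yaw before placing.

Run:
```python
from seg import *
c=grab('top','10')
h=cv2.cvtColor(c['img'],cv2.COLOR_RGB2HSV)
g=c['img'][:,:,0].astype(float)
# near (lower) and far (upper) base edges: strongest red-channel step per column
for nm,cols,l0,l1,sg in (('near',range(200,243),(192,229),(247,240),-1),('far',range(206,246),(202,187),(252,199),1)):
    P=[]
    for u in cols:
        v0=l0[1]+(l1[1]-l0[1])*(u-l0[0])/(l1[0]-l0[0]); vs=np.arange(int(v0)-4,int(v0)+6)
        d=sg*(g[vs+1,u]-g[vs-1,u]); j=d.argmax(); P.append(onz(c,u,vs[j],.012)[:2])
    P=np.array(P); f=np.polyfit(P[:,1],P[:,0],1); res=P[:,0]-np.polyval(f,P[:,1]); k=abs(res)<.003; f=np.polyfit(P[k,1],P[k,0],1)
    print(nm,'yaw',-np.arctan(f[0]),'x at y=.2263',np.polyval(f,.2263),k.sum(),len(k))
```

```text
near yaw -0.20430783385012496 x at y=.2263 0.513645497842945 43 43
far yaw -0.2080251503119191 x at y=.2263 0.6453681362665086 40 40
```

Run:
```python
from h import *
go([.6059,.2208,.215],-.206); go([.6059,.2208,.12],-.206)
```

```text
delta [-0.003, 0.001, 0.171] [0.4677, -0.0501, 0.0019] rows>= 7.5
delta [-0.003, 0.001, 0.171] [0.4678, -0.0498, 0.0969] rows>= 7.7
```

Call:
step_arm([
  [[0, 0, 0.02, 0.05, -0.005, 0, 8], [0, 0, 0.04, 0.1, -0.01, 0, 8], [0, 0, 0.06, 0.15, -0.015, 0, 8], [0, 0, 0.08, 0.2, -0.02, 0, 8], [0, 0, 0.1, 0.25, -0.026, 0, 8], [0, 0, 0.11, 0.3, -0.032, 0, 8], [0, 0, 0.13, 0.35, -0.038, 0, 8], [0, 0, 0.15, 0.4, -0.043, 0, 8], [0, 0, 0.165, 0.44, -0.047, 0, 8], [0, 0, 0.171, 0.468, -0.05, 0.01, 8], [0, 0, 0.171, 0.468, -0.05, 0.04, 8], [0, 0, 0.171, 0.468, -0.05, 0.08, 8], [0, 0, 0.171, 0.468, -0.05, 0.097, 8], [0, 0, 0.171, 0.468, -0.05, 0.097, 8], [0, 0, 0.171, 0.468, -0.05, 0.097, 8]],
])

```text
time: 21.5
ee_pos: [0.607, 0.2206, 0.1218]
eef_rot: [0.776, 0.631, -0.0, 0.0]
ft_force: [-0.1, 1.0, -0.4]
width: 0.0175
grip_force: 30.0
```

Run:
```python
from h import *
s=grab('scene','11'); st=readout.read_state(); print(st['ee_pos'],st['ft_force'],st['width'])
b=cv2.resize(s['img'][120:240,270:420,::-1],None,fx=5,fy=5,interpolation=cv2.INTER_CUBIC); cv2.imwrite('pics/c11.png',b)
go([.6059,.2208,.092],-.206);go([.6059,.2208,.086],-.206)
```

```text
[0.60702714 0.22065583 0.12195804] [-0.63109935 -0.13907807  0.34749823] 0.017167641941661854
delta [0.0, 0.001, 0.0] [-0.0001, -0.0011, 0.03] rows>= 0.5
delta [0.0, 0.001, 0.0] [-0.0001, -0.0011, 0.036] rows>= 0.6
```

View pics/c11.png

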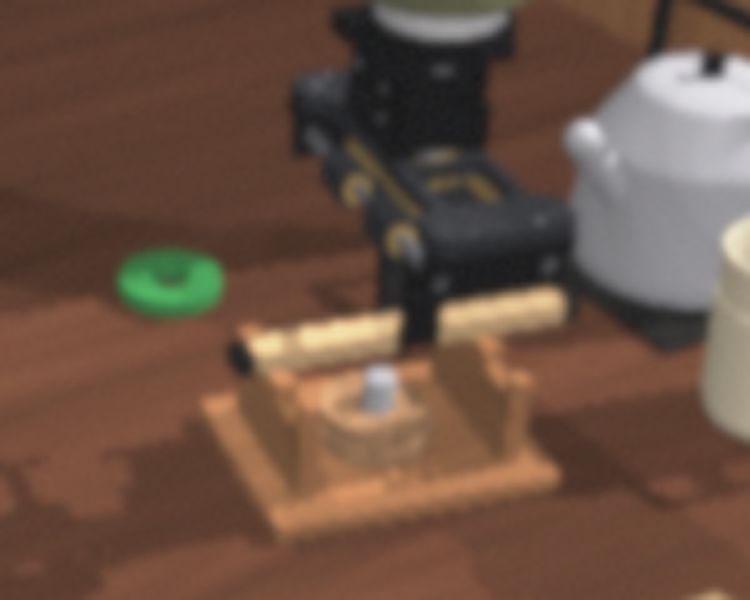

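The bar is level over the rack (crop (320,335)), ends overhanging evenly. Lowering into the far notches.

Call:
step_arm([
  [[0, 0, 0, 0, -0.001, 0.012, 8], [0, 0, 0, 0, -0.001, 0.022, 8], [0, 0, 0, 0, -0.001, 0.029, 8], [0, 0, 0, 0, -0.001, 0.033, 8], [0, 0, 0, 0, -0.001, 0.036, 8], [0, 0, 0, 0, -0.001, 0.036, 8]],
])

```text
time: 22.3
ee_pos: [0.6051, 0.2207, 0.0864]
eef_rot: [0.776, 0.631, -0.001, -0.001]
ft_force: [-11.2, -2.5, 21.0]
width: 0.0175
grip_force: 30.0
```

Call:
step_arm([
  [[0, 0, 0, 0, 0, -0.002, 8], [0, 0, 0, 0, 0, -0.002, 8]],
])

```text
time: 22.55
ee_pos: [0.6054, 0.2208, 0.0866]
eef_rot: [0.776, 0.631, -0.001, 0.0]
ft_force: [-0.4, 0.1, 3.8]
width: 0.0172
grip_force: 30.0
```

Run:
```python
from h import *
s=grab('scene','12'); st=readout.read_state(); print(st['ee_pos'],st['ft_force'],st['width'])
b=cv2.resize(s['img'][150:240,290:400,::-1],None,fx=6,fy=6,interpolation=cv2.INTER_CUBIC); cv2.imwrite('pics/c12.png',b)
```

```text
[0.60543821 0.22080638 0.08660107] [-0.35474653 -0.68289723  2.38794188] 0.0179033355888357
```

View pics/c12.png

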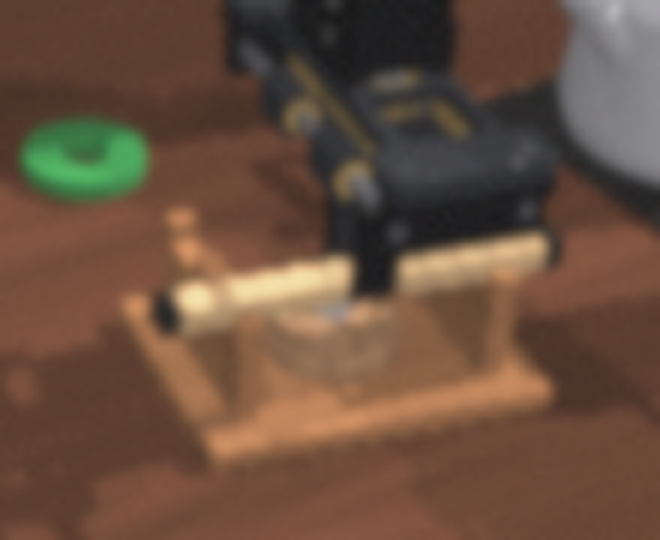

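The bar sits down in the far notches (TCP 21.6 mm above the seated centre, as on the apron). Releasing.

Call:
step_arm([
  [[0, 0, 0, 0, 0, 0, 35], [0, 0, 0, 0, 0, 0, 35], [0, 0, 0, 0, 0, 0, 45], [0, 0, 0, 0, 0, 0, 45], [0, 0, 0, 0, 0, -0.03, 45], [0, 0, 0, 0, 0, -0.09, 45], [0, 0, 0, 0, 0, -0.13, 45], [0, 0, 0, -0.12, 0, -0.135, 45], [0, 0, 0, -0.24, 0, -0.135, 45], [0, 0, 0, -0.24, 0, -0.135, 45], [0, 0, 0, -0.24, 0, -0.135, 45]],
])

```text
time: 23.98
ee_pos: [0.5556, -0.0165, 0.2221]
eef_rot: [0.776, 0.63, -0.001, 0.0]
ft_force: [1.3, 0.4, 0.6]
width: 0.039
grip_force: 0.0
```

Run:
```python
from bar import *
s=grab('scene','13'); c=bars('13',.045)
b=cv2.resize(s['img'][150:240,290:390,::-1],None,fx=4,fy=4,interpolation=cv2.INTER_CUBIC)
a=cv2.resize(c['img'][170:260,170:265,::-1],None,fx=4,fy=4,interpolation=cv2.INTER_CUBIC); cv2.imwrite('pics/c13.png',np.hstack([a,b]))
# short bar: lower face s~112 -> tip at s=128
t=np.radians(25)
def T(sl,h=.004): return (.02-.94*sl-.342*h, .07-.342*sl+.94*h)
print(T(.127)); x,z=T(.127)
go(tippt(x-.0423,z+.0906,t),CY-np.pi/2,t,CY)
```

```text
[366 237  42   7 245] slope 0.0014 yrange -0.3066 -0.1893 mid [ 0.5041 -0.248 ]
(-0.10074799999999999, 0.030326)
delta [-0.302, 0.365, 1.368] [-0.2435, -0.0757, 0.0823] rows>= 7.7
```

View pics/c13.png

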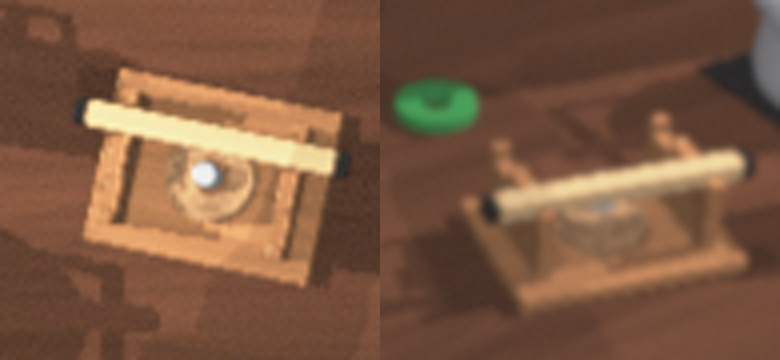

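The long bar is seated level in the far notches (top crop (213,138)). Approaching below the short bar.

Run:
```python
from h import *
t=np.radians(25)
go(tippt(-.1007,.0303+.09,t),CY-np.pi/2,t,CY)
c=dict(np.load('pics/top_13.npz')); a=onz(c,170+78/4,170+112/4,.065);b=onz(c,170+348/4,170+164/4,.065); print((a+b)/2,np.linalg.norm(a-b))
```

```text
delta [-0.302, 0.365, 1.368] [-0.236, -0.034, 0.0829] rows>= 7.7
[0.60411735 0.21971675 0.065     ] 0.1970454155657577
```

Long bar centre is (.604,.220), against the seat at (.606,.221), so it's good.

Call:
step_arm([
  [[-0.15, 0.18, 0.68, -0.12, -0.017, 0, 30], [-0.15, 0.18, 0.68, -0.12, -0.017, 0, 30], [-0.15, 0.18, 0.68, -0.12, -0.017, 0, 30], [-0.15, 0.18, 0.68, -0.12, -0.017, 0, 30], [-0.302, 0.365, 1.368, -0.236, -0.034, 0.02, 30], [-0.302, 0.365, 1.368, -0.236, -0.034, 0.02, 30], [-0.302, 0.365, 1.368, -0.236, -0.034, 0.02, 30], [-0.302, 0.365, 1.368, -0.236, -0.034, 0.02, 30], [-0.302, 0.365, 1.368, -0.236, -0.034, 0.083, 30], [-0.302, 0.365, 1.368, -0.236, -0.034, 0.083, 30], [-0.302, 0.365, 1.368, -0.236, -0.034, 0.083, 30]],
])

```text
time: 25.45
ee_pos: [0.476, -0.2376, 0.141]
eef_rot: [0.976, -0.012, 0.216, 0.003]
ft_force: [0.5, -0.9, 0.3]
width: 0.0261
grip_force: 0.0
```

Run:
```python
from h import *
t=np.radians(25); st=readout.read_state(); print(st['ee_pos'],st['joint_positions'],st['width'])
for x,z in((-.1007,.0303),(.0139,.0721),(.037,.0765)): go(tippt(x,z,t),CY-np.pi/2,t,CY)
```

```text
[ 0.47604752 -0.23759775  0.14095942] [-0.75171709 -0.19647384  1.20455519  2.19680566 -0.00826707  0.62053059
 -1.10580272] 0.026148491310146953
delta [-0.005, 0.0, 0.01] [-0.0424, 0.0069, 0.0803] rows>= 1.5
delta [-0.005, 0.0, 0.01] [0.0791, 0.0082, 0.0908] rows>= 1.9
delta [-0.005, 0.0, 0.01] [0.1019, 0.0085, 0.0966] rows>= 2.3
```

Call:
step_arm([
  [[-0.005, 0, 0.01, -0.004, 0.007, -0.001, 30], [-0.005, 0, 0.01, -0.004, 0.007, -0.001, 30], [-0.005, 0, 0.01, -0.004, 0.007, -0.001, 30]],
])

```text
time: 25.82
ee_pos: [0.4709, -0.2451, 0.1392]
eef_rot: [0.976, -0.018, 0.216, 0.004]
ft_force: [0.1, 0.6, 0.2]
width: 0.0262
grip_force: 0.0
```

Run:
```python
from h import *
t=np.radians(25); st=readout.read_state(); print(st['ee_pos'],st['joint_positions'],st['joint_vel'].round(3))
for x,z in((-.1007,.0303+.09),(-.1007,.0303+.03),(-.1007,.0303)): go(tippt(x,z,t),CY-np.pi/2,t,CY)
```

```text
[ 0.47093416 -0.24510095  0.13919559] [-0.74080014 -0.19979411  1.21167598  2.20061861 -0.00643586  0.61735331
 -1.1016436 ] [-0.004  0.004  0.005  0.006 -0.004 -0.004  0.002]
delta [0.001, 0.0, -0.002] [0.0008, -0.0007, -0.0008] rows>= 0.0
delta [0.001, 0.0, -0.002] [-0.0245, -0.0007, 0.0536] rows>= 0.9
delta [0.001, 0.0, -0.002] [-0.0372, -0.0007, 0.0808] rows>= 1.4
```

Call:
step_arm([
  [[0, 0, 0, -0.008, -0.001, 0.018, 30], [0, 0, 0, -0.016, -0.001, 0.036, 30], [0, 0, 0, -0.024, -0.001, 0.054, 30], [0, 0, 0, -0.024, -0.001, 0.054, 30]],
])

```text
time: 26.32
ee_pos: [0.4716, -0.2439, 0.0783]
eef_rot: [0.977, -0.018, 0.215, 0.005]
ft_force: [0.4, -0.6, -0.4]
width: 0.0261
grip_force: 0.0
```

Run:
```python
from h import *
t=np.radians(25); st=readout.read_state(); print(st['ee_pos'],st['joint_positions'])
for x,z in((-.1007,.0303),): go(tippt(x,z,t),CY-np.pi/2,t,CY)
```

```text
[ 0.47155583 -0.2438621   0.07826329] [-0.63722051  0.18477922  1.23818114  2.24985437 -0.76460779  0.57329397
 -0.44376969]
delta [0.002, 0.003, -0.001] [-0.0119, 0.0005, 0.0254] rows>= 0.4
```

Call:
step_arm([
  [[0, 0, 0, -0.004, 0, 0.008, 30], [0, 0, 0, -0.008, 0, 0.016, 30], [0, 0, 0, -0.011, 0, 0.024, 30], [0, 0, 0, -0.011, 0, 0.024, 30]],
])

```text
time: 26.82
ee_pos: [0.4716, -0.244, 0.0527]
eef_rot: [0.976, -0.018, 0.215, 0.004]
ft_force: [-0.2, -0.3, 0.5]
width: 0.026
grip_force: 0.0
```

Run:
```python
from h import *
t=np.radians(25); st=readout.read_state(); print(st['ee_pos'],st['joint_positions'],st['ft_force'])
for x,z in((-.1007,.0303),(.0139,.0721),(.037,.0765)): go(tippt(x,z,t),CY-np.pi/2,t,CY)
from bar import *
bars('14',.045)
```

```text
[ 0.47157532 -0.24400844  0.05274094] [-0.49433232  0.25166923  1.09768     2.26309865 -0.91923405  0.5515748
 -0.3092904 ] [-0.2429405  -0.28916797  0.49040547]
delta [0.001, 0.002, -0.002] [-0.0012, 0.0004, 0.0022] rows>= 0.0
delta [0.001, 0.002, -0.002] [0.1203, 0.0002, 0.0125] rows>= 1.9
delta [0.001, 0.002, -0.002] [0.1431, 0.0002, 0.0182] rows>= 2.3
[366 237  42   7 247] slope -0.004 yrange -0.3066 -0.1893 mid [ 0.504  -0.2479]
```

Call:
step_arm([
  [[0, 0, 0, 0.008, 0, 0.003, 30], [0, 0, 0, 0.017, 0, 0.004, 30], [0, 0, 0, 0.026, 0, 0.004, 30], [0, 0, 0, 0.035, 0, 0.005, 30], [0, 0, 0, 0.044, 0, 0.006, 30], [0, 0, 0, 0.053, 0, 0.007, 30], [0, 0, 0, 0.062, 0, 0.008, 30], [0, 0, 0, 0.071, 0, 0.008, 30], [0, 0, 0, 0.08, 0, 0.009, 30], [0, 0, 0, 0.089, 0, 0.01, 30], [0, 0, 0, 0.089, 0, 0.01, 30]],
])

```text
time: 28.25
ee_pos: [0.5574, -0.2473, 0.0819]
eef_rot: [0.976, -0.018, 0.216, 0.004]
ft_force: [-0.8, -0.0, 0.0]
width: 0.0263
grip_force: 0.0
```

Run:
```python
from bar import *
t=np.radians(25)
for x,z in((.0139,.0721),(.037,.0765)): go(tippt(x,z,t),CY-np.pi/2,t,CY)
bars('15',.075)
```

```text
delta [0.001, 0.001, -0.001] [0.0302, 0.0001, 0.0029] rows>= 0.5
delta [0.001, 0.001, -0.001] [0.053, 0.0001, 0.0086] rows>= 0.9
[365 207  47   9 300] slope 0.0311 yrange -0.3112 -0.1823 mid [ 0.585  -0.2468]
```

Bar is moving squarely (skew nearly gone). Continuing onto the apron.

Call:
step_arm([
  [[0, 0, 0, 0.008, 0, 0.001, 30], [0, 0, 0, 0.016, 0, 0.002, 30], [0, 0, 0, 0.024, 0, 0.002, 30], [0, 0, 0, 0.032, 0, 0.003, 30], [0, 0, 0, 0.04, 0, 0.005, 30], [0, 0, 0, 0.048, 0, 0.007, 30], [0, 0, 0, 0.055, 0, 0.009, 30], [0, 0, 0, 0.057, 0, 0.01, 30], [0, 0, 0, 0.057, 0, 0.01, 30], [0, 0, 0, 0.045, 0, 0.0, 30], [0, 0, 0, 0.02, 0, -0.05, 30], [0, 0, 0, -0.02, 0, -0.11, 30], [0, 0, 0, -0.03, 0, -0.14, 30], [0, 0, 0, -0.03, 0, -0.14, 30]],
])

```text
time: 30.05
ee_pos: [0.4729, -0.2406, 0.1888]
eef_rot: [0.977, -0.017, 0.211, -0.001]
ft_force: [-0.3, 0.4, -1.0]
width: 0.0263
grip_force: 0.0
```

Run:
```python
from bar import *
bars('16',.084); s=grab('scene','16')
m=wood(s,(110,200,260,300),(8,60,150),(30,200,255))
for i,st,ce in cents(m): print(st,ce,onz(s,*ce,.08))
st=readout.read_state(); print(st['joint_positions'])
go([.6405,-.248,.18],-.035)
```

```text
[366 188  47   8 292] slope 0.0315 yrange -0.3124 -0.184 mid [ 0.6408 -0.2482]
[155 245  60  25 483] [184.69979296 256.90890269] [ 0.64425247 -0.24924194  0.08      ]
[-0.59731204 -0.26644593  1.02064302  2.13119155  0.06292154  0.7544303
 -1.19360787]
delta [0.33, -0.352, -1.547] [0.1466, -0.0006, 0.0817] rows>= 8.7
```

Call:
step_arm([
  [[0.16, -0.17, -0.77, 0.04, 0, -0.03, 50], [0.16, -0.17, -0.77, 0.04, 0, -0.03, 50], [0.16, -0.17, -0.77, 0.04, 0, -0.03, 50], [0.16, -0.17, -0.77, 0.06, 0, -0.03, 50], [0.16, -0.17, -0.77, 0.1, 0, 0.0, 50], [0.33, -0.352, -1.547, 0.13, -0.001, 0.05, 50], [0.33, -0.352, -1.547, 0.147, -0.001, 0.082, 50], [0.33, -0.352, -1.547, 0.147, -0.001, 0.082, 50], [0.33, -0.352, -1.547, 0.147, -0.001, 0.082, 50], [0.33, -0.352, -1.547, 0.147, -0.001, 0.082, 50], [0.33, -0.352, -1.547, 0.147, -0.001, 0.082, 50]],
])

```text
time: 31.52
ee_pos: [0.6424, -0.2447, 0.174]
eef_rot: [0.719, 0.695, -0.005, -0.002]
ft_force: [-0.7, -0.2, -0.1]
width: 0.0436
grip_force: 0.0
```

Run:
```python
from h import *
go([.641,-.248,.096],-.033); st=readout.read_state(); print(st['ee_pos'],st['joint_positions'])
```

```text
delta [-0.011, 0.004, 0.0] [-0.003, -0.0004, 0.078] rows>= 1.2
[ 0.64236941 -0.2447253   0.17398555] [-0.27264323  0.65935088  0.87886576  1.39302486 -0.49836383  1.32985842
  0.58950505]
```

Call:
step_arm([
  [[-0.01, 0.004, 0, -0.003, -0.001, 0.05, 50], [-0.01, 0.004, 0, -0.003, -0.001, 0.07, 50], [-0.01, 0.004, 0, -0.003, -0.001, 0.077, 50], [-0.01, 0.004, 0, -0.003, -0.001, 0.077, 50], [-0.01, 0.004, 0, -0.003, -0.001, 0.077, 8], [-0.01, 0.004, 0, -0.003, -0.001, 0.077, 8], [-0.01, 0.004, 0, -0.003, -0.001, 0.077, 8], [-0.01, 0.004, 0, -0.003, -0.001, 0.077, 8], [-0.01, 0.004, 0, -0.003, -0.001, 0.077, 8]],
], squeeze=30)

```text
time: 32.65
ee_pos: [0.6408, -0.2487, 0.0985]
eef_rot: [0.719, 0.695, 0.0, 0.001]
ft_force: [-0.8, 0.0, 3.0]
width: 0.0174
grip_force: 30.0
```

Call:
step_arm([
  [[0, 0, 0, 0, 0, -0.02, 8], [0, 0, 0, 0, 0, -0.04, 8], [0, 0, 0, 0, 0, -0.08, 8], [0, 0, 0, 0, 0, -0.12, 8], [0, 0, 0, 0, 0, -0.12, 8], [0, 0, 0, 0, 0, -0.12, 8]],
])

```text
time: 33.4
ee_pos: [0.6405, -0.2485, 0.2185]
eef_rot: [0.719, 0.695, 0.0, 0.0]
ft_force: [-0.9, 0.5, -0.1]
width: 0.0175
grip_force: 30.0
```

Run:
```python
from seg import *
s=grab('scene','17'); st=readout.read_state(); print(st['ee_pos'],st['ft_force'],st['width'],proj(s,st['ee_pos']-[0,0,.0216]))
for i,t,ce in cents(wood(s,(80,150,260,310),(8,60,150),(30,200,255))): print(t,ce)
go([.5531,.2318,.215],-.206); go([.5531,.2318,.12],-.206)
```

```text
[ 0.64023204 -0.24831109  0.21769322] [-0.52837986 -0.99263727 -0.94980479] 0.017479939562404016 [175.50179517 213.20205565]
[182 199  26  16 232] [195.08189655 206.84051724]
[143 210  28  14 235] [156.32765957 216.3106383 ]
[ 80 280  25  28 539] [ 90.73840445 293.62337662]
[224 299  11  11 103] [228.62135922 304.2815534 ]
delta [-0.0, 0.0, 0.173] [0.4769, -0.1031, 0.0026] rows>= 7.8
delta [-0.0, 0.0, 0.173] [0.477, -0.1031, 0.0976] rows>= 8.0
```

Call:
step_arm([
  [[0, 0, 0.02, 0.05, -0.01, 0, 8], [0, 0, 0.04, 0.1, -0.02, 0, 8], [0, 0, 0.06, 0.15, -0.03, 0, 8], [0, 0, 0.08, 0.2, -0.04, 0, 8], [0, 0, 0.1, 0.25, -0.055, 0, 8], [0, 0, 0.11, 0.3, -0.065, 0, 8], [0, 0, 0.13, 0.35, -0.075, 0, 8], [0, 0, 0.15, 0.4, -0.085, 0, 8], [0, 0, 0.165, 0.44, -0.095, 0, 8], [0, 0, 0.173, 0.477, -0.103, 0.01, 8], [0, 0, 0.173, 0.477, -0.103, 0.04, 8], [0, 0, 0.173, 0.477, -0.103, 0.08, 8], [0, 0, 0.173, 0.477, -0.103, 0.098, 8], [0, 0, 0.173, 0.477, -0.103, 0.098, 8], [0, 0, 0.173, 0.477, -0.103, 0.098, 8]],
])

```text
time: 35.33
ee_pos: [0.5543, 0.2315, 0.121]
eef_rot: [0.776, 0.63, 0.001, 0.001]
ft_force: [-0.2, 0.5, -0.6]
width: 0.0178
grip_force: 30.0
```

Run:
```python
from seg import *
s=grab('scene','18'); st=readout.read_state(); print(st['ee_pos'],st['ft_force'],st['width'],proj(s,st['ee_pos']-[0,0,.0216]))
h=cv2.cvtColor(s['img'],cv2.COLOR_RGB2HSV)
for i,t,ce in cents(wood(s,(290,140,400,240),(14,60,150),(30,200,255)),20): print(t,ce)
go([.5531,.2318,.0875],-.206)
```

```text
[0.55436471 0.2316179  0.12114479] [ 0.32071842  0.26551785 -0.64055084] 0.017315465215357144 [342.19967981 176.02711681]
[350 169  16   9 100] [357.21 173.01]
[322 173  20   9 134] [331.39552239 176.89552239]
[319 188  62  17 509] [348.92730845 195.83693517]
delta [0.002, -0.001, -0.001] [-0.0001, -0.0013, 0.0336] rows>= 0.5
```

Call:
step_arm([
  [[0, 0, 0, 0, -0.001, 0.01, 8], [0, 0, 0, 0, -0.001, 0.02, 8], [0, 0, 0, 0, -0.001, 0.027, 8], [0, 0, 0, 0, -0.001, 0.031, 8], [0, 0, 0, 0, -0.001, 0.034, 8], [0, 0, 0, 0, -0.001, 0.034, 8]],
])

```text
time: 36.12
ee_pos: [0.5526, 0.2316, 0.0864]
eef_rot: [0.776, 0.63, -0.0, 0.0]
ft_force: [-3.9, -1.3, 7.7]
width: 0.0177
grip_force: 30.0
```

Same height as the first bar's seating, with light contact. Releasing and clearing.

Call:
step_arm([
  [[0, 0, 0, 0, 0, -0.001, 8], [0, 0, 0, 0, 0, -0.001, 35], [0, 0, 0, 0, 0, -0.001, 35], [0, 0, 0, 0, 0, -0.001, 42], [0, 0, 0, 0, 0, -0.001, 42], [0, 0, 0, 0, 0, -0.03, 42], [0, 0, 0, 0, 0, -0.09, 42], [0, 0, 0, 0, 0, -0.13, 42], [0, 0, 0, -0.12, 0, -0.135, 42], [0, 0, 0, -0.24, 0, -0.135, 42], [0, 0, 0, -0.24, 0, -0.135, 42], [0, 0, 0, -0.24, 0, -0.135, 42]],
])

```text
time: 37.62
ee_pos: [0.5026, -0.0055, 0.2209]
eef_rot: [0.777, 0.63, 0.0, 0.0]
ft_force: [0.7, 0.8, 0.5]
width: 0.0368
grip_force: 0.0
```

Run:
```python
from seg import *
s=grab('scene','19'); c=grab('top','19'); print(readout.read_state()['ft_force'])
m=wood(c,(175,180,262,250),(17,50,190),(30,200,255))
for i,t,ce in cents(m):print(t,ce,onz(c,*ce,.07))
b=cv2.resize(s['img'][150:240,290:390,::-1],None,fx=4,fy=4,interpolation=cv2.INTER_CUBIC)
a=cv2.resize(c['img'][170:260,170:265,::-1],None,fx=4,fy=4,interpolation=cv2.INTER_CUBIC); cv2.imwrite('pics/c19.png',np.hstack([a,b]))
```

```text
[1.11686084 1.36411072 0.25381574]
[191 195  63  19 423] [222.22695035 204.05200946] [0.60504129 0.22173622 0.07      ]
[196 215  45  16 302] [218.02649007 222.4602649 ] [0.55264404 0.23331305 0.07      ]
```

View pics/c19.png

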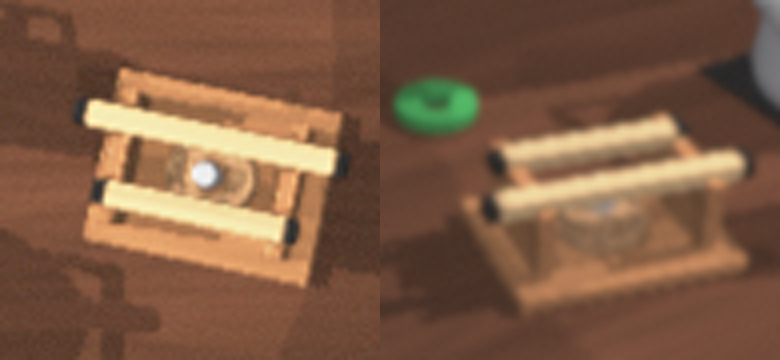

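Both bars lie level and centred in the notches on either side of the post (top crop (213,138) and (195,210)), centres within about 2 mm of the seats. Rings are still on the post and the robot is clear.

```bash
python3 -c "
from bench import r
print(r.close_job())"
```

```text
the job is handed in; nothing more can be done
None
```

Job handed in at about 38 s: both cork rings are on the post with the wider one below, and both bars are seated level in the notches, about 2 mm from their seat points by camera; no verdict came back.

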